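Change the part in the bench caliper and nip the next shaft

TASK

The short shaft standing between the jaws of the bench caliper has been measured: open the caliper as far as needed, take the shaft out and stand it upright in the grey tray with the one already there. Then stand the long plain shaft from the bench (not the one with a collar half-way up) on the caliper's plate between the jaws, foot down, and slide the moving jaw gently shut by its finger post until both jaws bear on the foot. Leave it nipped like that for its reading, let go, and leave everything else where it stands.

Things in the scene. Friction and masses are not known exactly. Their poses are not given: they have to be found in the camera images.
- caliper_stand: Fixed bench stand with a sliding caliper. Grey plate 12 mm thick, x -90 to +50, y -120 to +120 mm about this origin (on the table; z up). The caliper's beam (20 mm wide, top at z 28 mm) runs along y at x 20 mm. Two jaws, z 21 to 29 mm, reach from it toward -x, from x 10 to -50 mm; the fixed jaw's face is the plane y = +95 mm. A part stands on the bare plate between them.
- fixed_jaw_face (a point): The middle of the fixed jaw's measuring face: x -30, y +95, z 25 mm in the stand's frame. A part that is being measured touches this face with its foot's side.
- caliper_slide (a joint): Gap between the two jaw faces in m, 0 shut to 0.12 open; at the start a little wider than the short shaft's foot. It grows as the slide moves along the stand's -y. About 2.5 N moves the slide; it stays where it is left. Its black housing (36 mm wide, 64 mm long, top at z 37 mm) begins 1 mm behind the moving face.
- finger_post (a point): Upright round steel finger post on the slide, by which it is moved: 14 mm diameter (head 17 mm), 37 mm tall, from z 37 to 74 mm above the table; this point is on its axis at z 58 mm. It stands over the beam (stand's x 20 mm), 50 mm behind the moving jaw's face (to the stand's -y).
- short_shaft_mid (a point): Short turned steel shaft, 80 mm tall, about 0.4 kg, standing at the start on the caliper's plate between the jaws: a round foot 40 mm diameter and 28 mm high, then a round shank 26 mm diameter up to the top. This point is on its axis half-way up (40 mm above its underside); z is its axis.
- long_shaft_mid (a point): Long plain turned steel shaft, 92 mm tall, about 0.55 kg, standing on the bench: a round foot 50 mm diameter and 28 mm high, then a plain round shank 28 mm diameter up to the top, with no collar. This point is on its axis half-way up (46 mm above its underside); z is its axis.
- collar_shaft_mid (a point): Another turned steel shaft, 92 mm tall, that stands on the bench and is to be left alone: foot 50 mm diameter and 28 mm high, shank 28 mm diameter, with a collar 46 mm diameter and 10 mm thick half-way up. This point is on its axis 46 mm above its underside.
- tray: Shallow plain grey plastic tray, 170 (x) x 110 (y) x 18 mm, fixed to the table, walls and floor 4 mm; origin on the table under its centre.
- done_shaft_mid (a point): A shaft like the short one (80 mm tall, foot 40 mm, shank 26 mm diameter) that already stands in the tray, toward one end or about the middle, and stays there. This point is on its axis 40 mm above its underside.
- oil_bottle: Brown oil bottle with a white spout, 37 mm diameter, 107 mm tall, standing near the front edge; stays. Origin at the centre of its underside.
- feeler_gauge: Feeler gauge, 16 x 95 x 12 mm, lying on the bench; stays. Origin at the centre of its underside.
- dust_brush: Wooden-handled brush, 31 x 184 x 12 mm, lying behind the caliper; stays. Origin at the centre of its underside.
- jaw_block_b: Ground steel block, 34 x 56 x 20 mm, lying between the two waiting shafts; stays. Origin at the centre of its underside.
- test_block_a: Round steel test block, 64 mm diameter, 13 mm high, lying at the back left; stays. Origin at the centre of its underside.
There are look-alikes about, which are no part of the job. What is shaped like the part that bears long_shaft_mid but yellow is not meant.

How it is judged:
By the outcome, as a careful person would: the job done as asked, in the order asked, and still so for the second after the job is handed in, with the robot touching nothing.
It also fails if it takes over 66 s, if anything falls off the work surface, if the arm or the gripper's body presses on something with over 40 N, if the wrist force passes 120 N, or if a joint passes its speed limit or range.

ROBOT

A 6-joint arm with a two-finger parallel gripper is mounted at the origin on a cart in front of the work surface, level with it; the furniture and walls round the work are solid. World frame = base frame: x ahead of the robot, y to its left, z up, the work surface at z = 0. Lengths are in m, angles in degrees, forces in N, time in s.
With the tool pointing down it reaches from about 0.35 to 0.925 m from the base axis. Payload 6.4 kg.
Tool frame: the origin (TCP) lies between the finger pads; the fingertips stand 17 mm ahead of it and the grasp point (between the pads) lies 2 mm behind it (manip.finger_overhang is the distance from the TCP to the fingertips, in m); z points along the fingers, y is the line along which they close (so a half turn about z gives the same grasp; the last joint's range is limited). The gripper opens to 94 mm and grips with 3 to 60 N. Pads are 16 mm wide; open, the fingers measure 119 mm over their backs; the gripper's body (75 mm by 177 mm) begins 78 mm behind the grasp point.
Start: joints at [61.931, 14.043, 89.255, -0, 76.702, -9.975], TCP at [0.202, 0.618, 0.222] pointing down, gripper open.
Joint ranges: [-179.41, 179.41], [-58.25, 129.5], [7.25, 145.43], [-54.29, 234.29], [11.92, 165.04], [-157.13, 157.13]. Speed limits (degrees/s): [147.25, 147.25, 180, 180, 180, 180].

INTERFACE

Orientations are given as [roll, pitch, yaw] about the fixed x, y, z axes, in that order (R = Rz(yaw) Ry(pitch) Rx(roll)).
In Python, from cell import manip, eyes, ticket gives the robot as it stands. The module is installed in compiled form; this text tells all that it offers.
- The arm moves only by the tool move_arm, never from a script. Its argument "targets" is a list of rows, each a list of 5 numbers: the shift along the tool's x, y, z scaled (see below), then the turn about the tool's z scaled (see below), then the gripper's target within -1 to 1 (shut at 1, half-way at 0, fully open at -1). In form: [[tx, ty, tz, spin, grip], ...]. A call has exactly 10 rows; each row shifts and turns the commanded pose from where the row before left it, along the tool's axes as they then stand; what a row does not reach is not made up. The controller multiplies each number of a shift by 5 cm and each number of a turn by 0.1 rad. A row lasts 1/10 s, in which the tool goes at most 50 mm and 8.59 degrees, less where a joint would pass 70% of its speed; a pose out of reach is approached as far as the arm can. A call with a number of a shift or a turn outside -1 to 1 is refused whole. A call with a gripper value outside its range is refused whole. The fingers move at their own pace and stop on an object; the grip force is fixed at half the most. Time passes only in rows, so rows that do not move let the fingers close, or fill a call up. It gives the time, the measured TCP pose, the force, the opening and the grip force at its end, in the units of the state.
- manip.get_obs(): the state, without advancing time (a new reading comes with each control period).
- eyes.camera(name): name is "side" or "top"; returns (picture, depth): 480x640x3 uint8, red, green, blue; 480x640 float32, m along the optical axis (not along the pixel's ray), 0 where there is no reading.
- eyes.get_calibration(name): a dict with "mtx" (3x3 intrinsics, pixels), "k1" (the pictures are not rectified: a ray, as slopes to the right and down, at radius r is drawn at 1 + k1 r^2 times it, then the intrinsics apply), "world_to_cam" (4x4, takes a point from world to camera coordinates). Camera axes: x right, y up, looking along -z (the intrinsics and any distortion apply to the point x, -y, -z); pixel columns grow to the right and rows downward; lengths in m; the calibration is good to about 2 mm. A picture is of the moment at which its call begins. get_calibration takes no time and is no camera call.
- ticket.hand_in(): hands the job in; it is judged then, once.
The state is a dict: "clock": time; "joint_positions": joint angles; "joint_velocities": joint speeds; "joint_efforts": joint torques, N m; "tool_pos": TCP position; "tcp_rot": TCP orientation; "wrist_force": force on the tool from outside, world axes, zero at the start; "ft_torque": the same for the moment, N m; "opening": finger opening in m; "grasp_force": force on a finger pad.
Only numpy, scipy, OpenCV 4.12 (cv2) and the standard library are available. Lean on these libraries where they do the work, as an engineer would, in place of code of your own. Each camera call takes 0.05 s, during which the arm holds its last target. There are 200 camera calls.

## Working session

There is one attempt and no reset: what is moved stays moved. The work goes in short steps, Python scripts to look and compute and a tool call to move; the robot and the scene stay as the last step left them, time stands still between calls to the robot, and variables do not carry over. Pictures are saved under pics/ and viewed, at most 13 in all, crops included, and the job is handed in when it is done.

Besides the shell and the picture viewer there is one more tool, called after "Request:" as name(argument=value, ...) on one line, values as JSON. move_arm: Moves the arm, as the interface text tells. Shifts and turns lie within -1 to 1; 1 stands for 5 cm of shift or 0.1 rad of turn. Its arguments: {"type":"object","properties":{"targets":{"type":"array","items":{"type":"array","items":{"type":"number"}}}},"required":["targets"]}

```bash
mkdir -p pics; cat > h.py <<'E'
import numpy as np, cv2
from cell import manip, eyes, ticket
def shot(n):
    im,d=eyes.camera(n); c=eyes.get_calibration(n); return im,d,c
def cloud(d,c):
    K=np.array(c["mtx"]);k1=c["k1"];T=np.linalg.inv(np.array(c["world_to_cam"]))
    v,u=np.mgrid[0:480,0:640]
    X=(u-K[0,2])/K[0,0];Y=(v-K[1,2])/K[1,1]
    x,y=X.copy(),Y.copy()
    for _ in range(8):
        s=1+k1*(x*x+y*y); x=X/s;y=Y/s
    P=np.stack([x*d,-y*d,-d,np.ones_like(d)],-1)
    W=(P@T.T)[...,:3]; W[d==0]=np.nan
    return W
E
python3 - <<'E'
from h import *
o=manip.get_obs();print(o); print(manip.finger_overhang)
for n in("top","side"):
    im,d,c=shot(n); cv2.imwrite(f"pics/{n}0.png",im[...,::-1]); W=cloud(d,c); np.save(n+"0.npy",W)
    print(n,np.linalg.inv(np.array(c["world_to_cam"])).round(3).tolist(),c["k1"],np.array(c["mtx"]).tolist())
E
```

```text
{'clock': 0.0, 'joint_positions': array([ 6.19305812e+01,  1.40828546e+01,  8.93224484e+01, -9.41453688e-04,
        7.67016537e+01, -9.97527670e+00]), 'joint_velocities': array([0.03420614, 0.09422175, 0.02221474, 0.01153995, 0.12019328,
       0.02415553]), 'joint_efforts': array([ 7.58199690e-05, -4.15826404e+01, -3.14609492e+01,  6.84593408e-02,
        3.31889524e-02, -1.03825143e-04]), 'tool_pos': array([0.20161148, 0.61736038, 0.22138255]), 'tcp_rot': array([-1.79894501e+02, -1.76254325e-02,  1.61906059e+02]), 'wrist_force': array([-0.18637106, -0.5738056 , -0.16618987]), 'ft_torque': array([ 0.01354552, -0.01391929,  0.00952972]), 'grasp_force': 0.0, 'opening': 0.09411906861144895}
0.017
top [[0.025, 0.99, -0.135, 0.415], [-1.0, 0.027, 0.009, 0.028], [0.012, 0.135, 0.991, 1.2], [0.0, 0.0, 0.0, 1.0]] -0.05627946989390475 [[488.29846996524253, 0.0, 325.01674762793107], [0.0, 488.29846996524253, 234.27071013324547], [0.0, 0.0, 1.0]]
side [[0.995, 0.019, -0.099, 0.414], [-0.099, 0.408, -0.908, -1.156], [0.023, 0.913, 0.408, 0.608], [0.0, 0.0, 0.0, 1.0]] -0.026444157622441546 [[494.70303897236556, 0.0, 318.93014481428565], [0.0, 494.70303897236556, 235.61476420436202], [0.0, 0.0, 1.0]]
```

View pics/top0.png

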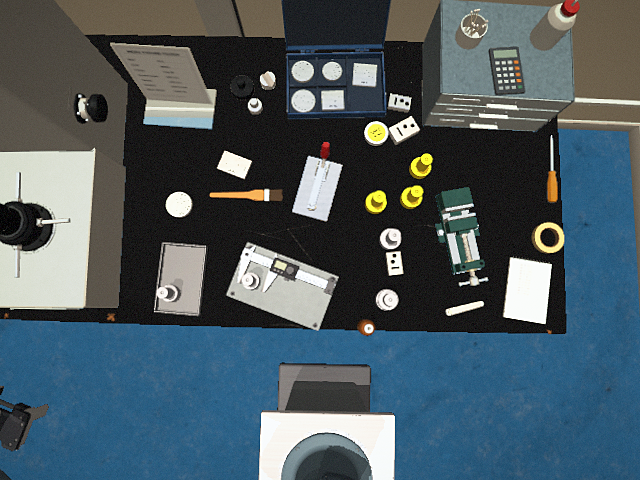

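View pics/side0.png

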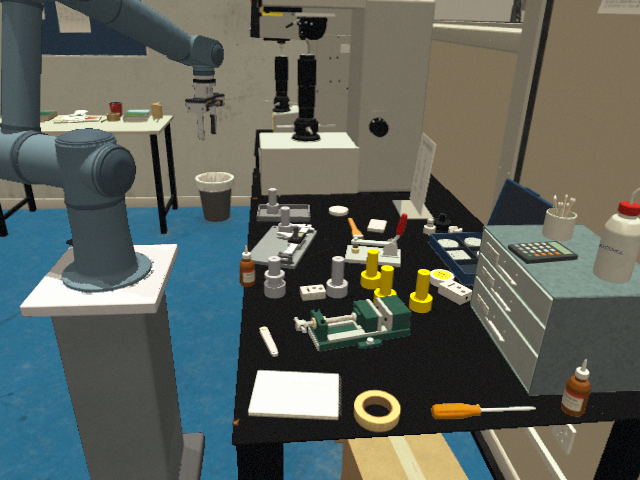

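The top view shows the caliper around (283,285) with the short shaft at (250,282), and the tray at (181,280) with the done shaft at (168,293). The two steel shafts stand at (390,238) and (386,299). Candidates in the side view are (275,278), which seems to have a collar, (338,278), which is plain grey, and three yellow ones. I'll check this in one crop and measure from the depth.

```bash
python3 - <<'E'
from h import *
s=cv2.imread("pics/side0.png");t=cv2.imread("pics/top0.png")
a=cv2.resize(s[180:320,230:430],None,fx=4,fy=4,interpolation=cv2.INTER_CUBIC)[:, :800]
b=cv2.resize(t[225:340,150:350],None,fx=4,fy=4,interpolation=cv2.INTER_CUBIC)
cv2.imwrite("pics/c1.png",a);cv2.imwrite("pics/c2.png",b)
W=np.load("top0.npy");V=np.load("side0.npy")
from scipy.spatial import cKDTree
# tops of shafts in top view
for nm,(u,v),zl in (("short",(250,282),.08),("done",(168,293),.07),("plain",(390,238),.08),("collar",(386,299),.08)):
    p=W[v-18:v+18,u-18:u+18].reshape(-1,3);p=p[p[:,2]>.06]
    zt=np.median(p[p[:,2]>p[:,2].max()-.012,2]); q=p[abs(p[:,2]-zt)<.006]
    c,r=cv2.minEnclosingCircle((q[:,:2]*1000).astype(np.float32))
    print(nm,"top: med",np.median(q,0).round(4),"circ",np.round(c,1),round(r,1),len(q))
    cc=np.array(c)/1000
    P=V.reshape(-1,3);P=P[(np.hypot(*(P[:,:2]-cc).T)<.04)&(P[:,2]>.004)]
    for lo,hi in((.045,.06),(.065,.085),(.085,.12)):
        g=P[(P[:,2]>lo)&(P[:,2]<hi)]
        if len(g)>5: print("  side",lo,len(g),g.min(0).round(4),g.max(0).round(4))
# side view of tray/plate edges
for nm,(u0,u1,v0,v1),(zl,zh) in (("plate",(222,345,238,332),(.007,.017)),("tray rim",(150,212,238,320),(.0125,.024))):
    p=W[v0:v1,u0:u1].reshape(-1,3);p=p[(p[:,2]>zl)&(p[:,2]<zh)]
    print(nm,len(p),cv2.minAreaRect((p[:,:2]*1000).astype(np.float32)),np.median(p[:,2]))
print("table z",np.nanmedian(W[200:230,300:360,2]),np.nanmedian(W[260:300,410:430,2]))
E
```

```text
short top: med [0.4577 0.1927 0.0917] circ [458.5 192. ] 13.2 108
  side 0.045 41 [0.4453 0.1762 0.045 ] [0.4688 0.1961 0.0599]
  side 0.065 55 [0.4455 0.1738 0.065 ] [0.4688 0.1942 0.0845]
  side 0.085 45 [0.4456 0.1744 0.0861] [0.4693 0.2067 0.0943]
done top: med [0.4251 0.3859 0.0838] circ [425.1 386.2] 13.5 112
  side 0.045 33 [0.4112 0.3703 0.0452] [0.4343 0.3915 0.0588]
  side 0.065 52 [0.4115 0.3689 0.0656] [0.4347 0.3968 0.085 ]
  side 0.085 12 [0.4119 0.3709 0.0853] [0.4315 0.3951 0.0893]
plain top: med [ 0.5695 -0.1394  0.0919] circ [ 569.9 -139. ] 14.3 121
  side 0.045 69 [ 0.5555 -0.1589  0.0452] [ 0.5809 -0.139   0.0599]
  side 0.065 88 [ 0.5563 -0.1589  0.0653] [ 0.583  -0.1427  0.0847]
  side 0.085 92 [ 0.556  -0.1571  0.0852] [ 0.5823 -0.1273  0.0961]
collar top: med [ 0.4211 -0.1313  0.0917] circ [ 422.2 -131. ] 14.1 122
  side 0.045 158 [ 0.3992 -0.1591  0.045 ] [ 0.4438 -0.1168  0.0596]
  side 0.065 92 [ 0.4089 -0.15    0.0654] [ 0.4345 -0.1335  0.0845]
  side 0.085 91 [ 0.4093 -0.1489  0.0852] [ 0.4347 -0.1196  0.0951]
plate 3946 ((456.0069885253906, 115.94754791259766), (263.103759765625, 229.6119842529297), 80.89390563964844) 0.012082835378904644
tray rim 450 ((459.95147705078125, 366.5409851074219), (111.3197021484375, 169.0478057861328), 86.90364837646484) 0.017166910827406512
table z 0.0011494751364568012 -2.7463057331367224e-05
```

View pics/c1.png

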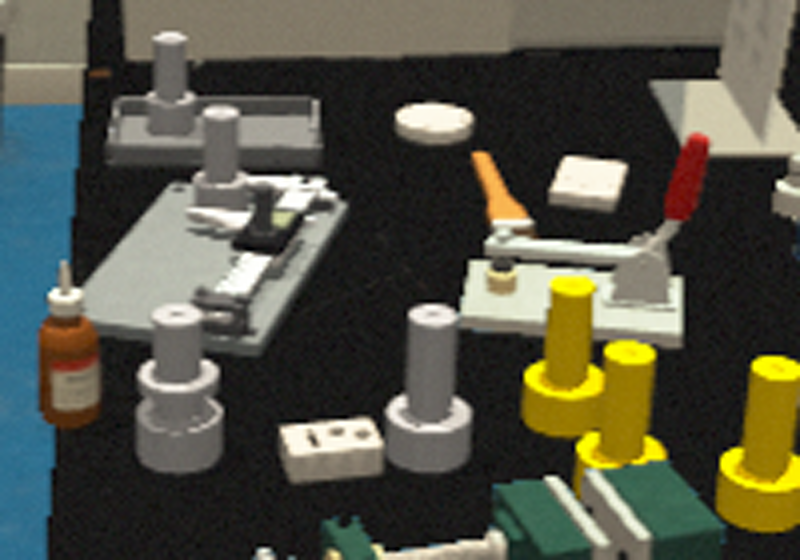

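View pics/c2.png

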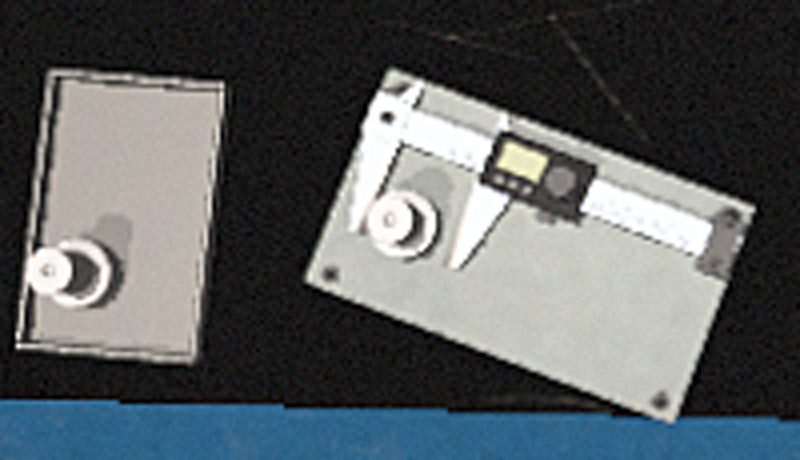

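The crop confirms it: (430,390) in the crop, side (338,278), top (390,238), is a plain shank with no collar, so that is the long shaft. The one at crop (178,390) has a collar and three are yellow, so I leave those. Next I fit the plate and find the post.

```bash
cat >> h.py <<'E'
def go(x,y,z=None,yaw=None):
    "tool-axis shift (units of 5 cm) and spin (units of 0.1 rad) from the measured pose"
    o=manip.get_obs();p=np.array(o["tool_pos"]);a=np.radians(o["tcp_rot"][2])
    z=p[2] if z is None else z
    d=np.array([x,y,z])-p
    tx=d[0]*np.cos(a)+d[1]*np.sin(a);ty=d[0]*np.sin(a)-d[1]*np.cos(a)
    sp=0 if yaw is None else -(((yaw-np.degrees(a)+180)%360)-180)
    print("t",round(o["clock"],2),"pos",p.round(4),"yaw",round(np.degrees(a),2),"-> shift units",(np.array([tx,ty,-d[2]])/.05).round(3),"spin",round(np.radians(sp)/.1,3),"open",round(o["opening"],4),"F",o["wrist_force"].round(1))
E
python3 - <<'E'
from h import *
W=np.load("top0.npy")
m=np.zeros((480,640),np.uint8);m[238:332,222:345]=((W[...,2]>.006)&(W[...,2]<.018))[238:332,222:345]
n,l,st,_=cv2.connectedComponentsWithStats(m); k=1+st[1:,4].argmax()
p=W[l==k]
r=cv2.minAreaRect((p[:,:2]*1000).astype(np.float32));print(r,np.median(p[:,2]))
# robust: orient by PCA-free search
from scipy.optimize import minimize
q=p[:,:2]*1000
def edges(yaw):
    a=np.radians(yaw);X=q@[np.cos(a),np.sin(a)];Y=q@[-np.sin(a),np.cos(a)]
    return np.percentile(X,[.7,99.3]),np.percentile(Y,[.7,99.3])
best=min(np.arange(-26,-12,.25),key=lambda y:(lambda e:(e[0][1]-e[0][0])*(e[1][1]-e[1][0]))(edges(y)))
(x0,x1),(y0,y1)=edges(best);a=np.radians(best)
print(best,x1-x0,y1-y0)
cx,cy=(x0+x1)/2+20,(y0+y1)/2
O=np.array([cx*np.cos(a)-cy*np.sin(a),cx*np.sin(a)+cy*np.cos(a)]);print("stand",O)
R=np.array([[np.cos(a),-np.sin(a)],[np.sin(a),np.cos(a)]])
for nm,A in(("top",W),("side",np.load("side0.npy"))):
    P=A.reshape(-1,3)[np.isfinite(A.reshape(-1,3)[:,0])];L=np.c_[(P[:,:2]*1000-O)@R,P[:,2]*1000]
    ins=(abs(L[:,0]+20)<68)&(abs(L[:,1])<118)
    g=L[ins&(L[:,0]>0)&(L[:,2]>55)&(L[:,2]<82)&(L[:,1]<60)]
    print(nm,"post",len(g),np.median(g,0).round(1),g.min(0).round(1),g.max(0).round(1))
    g=L[ins&(L[:,2]>19)&(L[:,2]<33)&(L[:,0]<5)&(L[:,0]>-48)]
    print(nm,"jaw y hist",np.histogram(g[:,1],np.arange(-20,121,5))[0])
    print(" plate z",np.median(L[ins&(L[:,0]<-55),2]))
print("short in stand",([458.5,192.]-O)@R)
E
```

```text
((430.21673583984375, 125.6981201171875), (242.5413818359375, 102.11705780029297), 71.1534423828125) 0.012113062833926547
-19.25 98.9576084945648 237.417886025467
stand [448.75183617 118.41996017]
top post 41 [40.1 -8.8 73.8] [ 32.9 -16.6  70.3] [47.4 -1.2 78.1]
top jaw y hist [ 0  0  0  0  0  1  0  0  0 13 29 30 11  0  6  4  3  1  0  0  0  0  1 27
 28 12  0  0]
 plate z 7.477488974392044
side post 45 [ 41.6 -13.   68.5] [ 33.4 -19.4  55.6] [46.9 -2.  77.1]
side jaw y hist [ 0  0  0  0  0  0  0  0  3 17 16 10  5  1 10 17  3  6  1  3  0  0  0  0
  3  0  0  0]
 plate z 12.511380772106396
short in stand [-15.05551637  72.67998614]
```

```bash
python3 -c "
from h import *
go(.4837,.0969,.15,161)"
```

```text
t 0.1 pos [0.2016 0.6174 0.2215] yaw 161.91 -> shift units [-8.596 -8.143  1.429] spin 0.158 open 0.0943 F [-0.4  0.1  0.2]
```

Request:
move_arm(targets=[[-0.6, -0.57, 0, 0.016, 0.1], [-0.6, -0.57, 0, 0.016, 0.1], [-0.6, -0.57, 0, 0.016, 0.1], [-0.6, -0.57, 0, 0.016, 0.1], [-0.6, -0.57, 0, 0.016, 0.1], [-0.6, -0.57, 0, 0.016, 0.1], [-0.6, -0.57, 0, 0.016, 0.1], [-0.6, -0.57, 0, 0.016, 0.1], [-0.6, -0.57, 0, 0.016, 0.1], [-0.6, -0.57, 0, 0.016, 0.1]])

```text
clock: 1.1
tool_pos: [0.3961, 0.2508, 0.2222]
tcp_rot: [-180.0, -0.0, 161.0]
wrist_force: [-0.1, 0.0, -0.1]
opening: 0.0422
grasp_force: 0.0
```

Request:
move_arm(targets=[[-0.5, -0.5, 0.2, 0, 0.1], [-0.5, -0.5, 0.2, 0, 0.1], [-0.5, -0.5, 0.2, 0, 0.1], [-0.5, -0.5, 0.2, 0, 0.1], [-0.4, -0.3, 0.3, 0, 0.1], [-0.2, -0.14, 0.3, 0, 0.1], [0, 0, 0, 0, 0.1], [0, 0, 0, 0, 0.1], [0, 0, 0, 0, 0.1], [0, 0, 0, 0, 0.1]])

```text
clock: 2.1
tool_pos: [0.4792, 0.0954, 0.1533]
tcp_rot: [180.0, 0.1, 161.1]
wrist_force: [0.1, 0.1, 0.2]
opening: 0.0426
grasp_force: 0.0
```

```bash
python3 -c "
from h import *
go(.4837,.0969,.06,161)
for n in('side','top'):
    im,d,c=shot(n);cv2.imwrite(f'pics/{n}1.png',im[...,::-1]);np.save(n+'1.npy',cloud(d,c))
s=cv2.imread('pics/side1.png')[170:270,220:360];t=cv2.imread('pics/top1.png')[225:325,210:350]
cv2.imwrite('pics/d1.png',cv2.resize(np.vstack([s,t]),None,fx=3,fy=3,interpolation=cv2.INTER_CUBIC))
"
```

```text
t 2.1 pos [0.4792 0.0954 0.1533] yaw 161.06 -> shift units [-0.076  0.058  1.866] spin 0.01 open 0.0426 F [0.1 0.1 0.2]
```

View pics/d1.png

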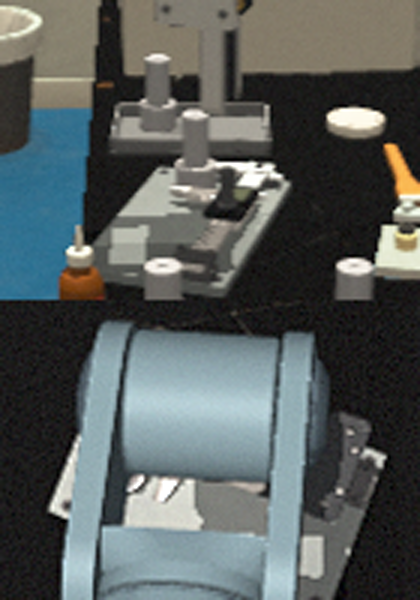

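The side crop shows the post at (230,185) under the gripper column at (220,60), and the short shaft clear of it at (195,145). The arm hides the top view. I'll correct the small offset, lower and grip the post.

Request:
move_arm(targets=[[-0.08, 0.06, 0.2, 0, 0.1], [0, 0, 0.3, 0, 0.1], [0, 0, 0.3, 0, 0.1], [0, 0, 0.3, 0, 0.1], [0, 0, 0.3, 0, 0.1], [0, 0, 0.3, 0, 0.1], [0, 0, 0.16, 0, 0.1], [0, 0, 0, 0, 0.1], [0, 0, 0, 0, 1], [0, 0, 0, 0, 1]])

```text
clock: 3.2
tool_pos: [0.4845, 0.0963, 0.0602]
tcp_rot: [180.0, 0.1, 161.0]
wrist_force: [-0.0, 0.2, 0.0]
opening: 0.03
grasp_force: 0.0
```

Request:
move_arm(targets=[[0, 0, 0, 0, 1], [0, 0, 0, 0, 1], [0, 0, 0, 0, 1], [0, 0, 0, 0, 1], [0, 0, 0, 0, 1], [0, 0, 0, 0, 1], [0, 0, 0, 0, 1], [0, 0, 0, 0, 1], [0, 0, 0, 0, 1], [0, 0, 0, 0, 1]])

```text
clock: 4.2
tool_pos: [0.4844, 0.0964, 0.06]
tcp_rot: [180.0, 0.1, 161.0]
wrist_force: [-0.1, 2.2, 5.5]
opening: 0.0135
grasp_force: 30.0
```

Request:
move_arm(targets=[[0, -0.05, 0, 0, 1], [0, -0.08, 0, 0, 1], [0, -0.08, 0, 0, 1], [0, -0.08, 0, 0, 1], [0, -0.08, 0, 0, 1], [0, -0.08, 0, 0, 1], [0, -0.06, 0, 0, 1], [0, -0.04, 0, 0, 1], [0, 0, 0, 0, 1], [0, 0, 0, 0, 1]])

```text
clock: 5.2
tool_pos: [0.4751, 0.0701, 0.06]
tcp_rot: [-180.0, 0.0, 161.0]
wrist_force: [-1.9, 1.1, 6.5]
opening: 0.0137
grasp_force: 30.0
```

Request:
move_arm(targets=[[0, 0, 0, 0, 0.1], [0, 0, 0, 0, 0.1], [0, 0, 0, 0, 0.1], [0, 0, -0.3, 0, 0.1], [0, 0, -0.5, 0, 0.1], [0, 0, -0.6, 0, 0], [0, 0, -0.6, 0, -0.28], [0.2, 0.4, 0, 0, -0.28], [0.3, 0.6, 0, 0, -0.28], [0.3, 0.6, 0, 0, -0.28]])

```text
clock: 6.2
tool_pos: [0.4629, 0.1595, 0.1595]
tcp_rot: [-180.0, 0.0, 160.9]
wrist_force: [-0.3, -0.1, 0.1]
opening: 0.0599
grasp_force: 0.0
```

Request:
move_arm(targets=[[0.2, 0.4, 0, 0, -0.28], [0.108, 0.197, 0, 0, -0.28], [0, 0, 0, 0, -0.28], [0, 0, 0, 0, -0.28], [0, 0, 0, 0, -0.28], [0, 0, 0, 0, -0.28], [0, 0, 0, 0, -0.28], [0, 0, 0, 0, -0.28], [0, 0, 0, 0, -0.28], [0, 0, 0, 0, -0.28]])

```text
clock: 7.2
tool_pos: [0.4583, 0.1921, 0.1594]
tcp_rot: [-180.0, -0.0, 161.0]
wrist_force: [0.2, 0.1, 0.2]
opening: 0.0601
grasp_force: 0.0
```

```bash
python3 -c "
from h import *
go(.4585,.192,.068,161)
im,d,c=shot('side');cv2.imwrite('pics/side2.png',im[...,::-1])
cv2.imwrite('pics/d2.png',cv2.resize(im[150:270,220:360,::-1],None,fx=4,fy=4,interpolation=cv2.INTER_CUBIC))
V=cloud(d,c)
P=V.reshape(-1,3);P=P[(np.hypot(*(P[:,:2]-[.4585,.192]).T)<.03)&(P[:,2]>.05)&(P[:,2]<.1)]
print(P.min(0),P.max(0),len(P))
"
```

```text
t 7.2 pos [0.4583 0.1921 0.1594] yaw 160.98 -> shift units [-0.005  0.     1.829] spin -0.003 open 0.0601 F [0.2 0.1 0.2]
[0.44541334 0.17427539 0.0507581 ] [0.46906436 0.20363251 0.09617831] 141
```

View pics/d2.png

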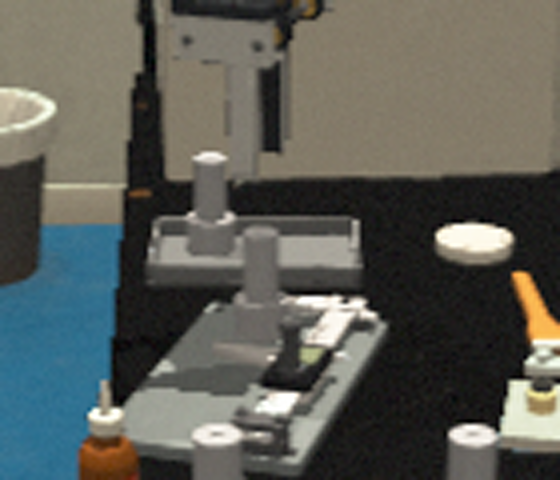

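The side crop shows the slide moved well open with its post at (290,345). The short shaft stands at (260,285) under the fingers at (250,120). I'll lower and grip.

Request:
move_arm(targets=[[0, 0, 0.3, 0, -0.28], [0, 0, 0.4, 0, -0.28], [0, 0, 0.4, 0, -0.28], [0, 0, 0.4, 0, -0.28], [0, 0, 0.3, 0, -0.28], [0, 0, 0, 0, -0.28], [0, 0, 0, 0, 1], [0, 0, 0, 0, 1], [0, 0, 0, 0, 1], [0, 0, 0, 0, 1]])

```text
clock: 8.25
tool_pos: [0.4588, 0.1922, 0.0703]
tcp_rot: [180.0, 0.1, 161.0]
wrist_force: [-0.7, -0.4, -0.0]
opening: 0.032
grasp_force: 0.0
```

Request:
move_arm(targets=[[0, 0, 0, 0, 1], [0, 0, 0, 0, 1], [0, 0, 0, 0, 1], [0, 0, 0, 0, 1], [0, 0, -0.1, 0, 1], [0, 0, -0.3, 0, 1], [0, 0, -0.4, 0, 1], [0, 0, -0.4, 0, 1], [0, 0, -0.4, 0, 1], [0, 0, -0.2, 0, 1]])

```text
clock: 9.25
tool_pos: [0.4582, 0.1921, 0.1603]
tcp_rot: [180.0, 0.0, 161.0]
wrist_force: [-0.7, 0.5, -3.6]
opening: 0.0257
grasp_force: 30.0
```

```bash
python3 -c "
from h import *
go(.505,.364,None,161)
W=np.load('top0.npy')
p=W[238:322,150:214].reshape(-1,3);p=p[(p[:,2]>.0125)&(p[:,2]<.024)]
q=W[250:310,165:200].reshape(-1,3)
print('floor z',np.median(q[:,2]))
for lo,hi in((.40,.44),(.44,.48),(.48,.52)):
  s=p[(p[:,0]>lo)&(p[:,0]<hi)];print(lo,s[:,1].min(),s[:,1].max())
s=p[(p[:,1]>.34)&(p[:,1]<.40)];print(s[:,0].min(),s[:,0].max())
"
```

```text
t 9.25 pos [0.4582 0.1921 0.1603] yaw 160.99 -> shift units [ 0.236  3.555 -0.   ] spin -0.002 open 0.0257 F [-0.7  0.5 -3.6]
floor z nan
0.4 0.31224927341299924 0.4249434747103445
0.44 0.3101986256917006 0.4228072134605813
0.48 0.30827823833610757 0.42010446587087735
0.37474480806901345 0.545533055420477
```

Request:
move_arm(targets=[[0, 0.2, 0, 0, 1], [0.04, 0.5, 0, 0, 1], [0.05, 0.6, 0, 0, 1], [0.05, 0.6, 0, 0, 1], [0.05, 0.6, 0, 0, 1], [0.04, 0.5, 0, 0, 1], [0, 0.35, 0, 0, 1], [0, 0.2, 0.1, 0, 1], [0, 0, 0.4, 0, 1], [0, 0, 0.4, 0, 1]])

```text
clock: 10.25
tool_pos: [0.5047, 0.3639, 0.1125]
tcp_rot: [-179.9, -0.1, 161.0]
wrist_force: [1.2, -0.2, -4.9]
opening: 0.0254
grasp_force: 30.0
```

```bash
python3 -c "
from h import *
go(.505,.364,.0625,161)"
```

```text
t 10.25 pos [0.5047 0.3639 0.1125] yaw 161.01 -> shift units [-0.004  0.004  1.   ] spin 0.001 open 0.0254 F [ 1.2 -0.2 -4.9]
```

Request:
move_arm(targets=[[0, 0, 0.3, 0, 1], [0, 0, 0.3, 0, 1], [0, 0, 0.2, 0, 1], [0, 0, 0.1, 0, 1], [0, 0, 0.04, 0, 1], [0, 0, 0.02, 0, 1], [0, 0, 0.02, 0, 1], [0, 0, 0, 0, 1], [0, 0, 0, 0, 1], [0, 0, 0, 0, 1]])

```text
clock: 11.25
tool_pos: [0.5054, 0.3638, 0.0658]
tcp_rot: [180.0, 0.0, 161.0]
wrist_force: [0.4, 0.7, -3.2]
opening: 0.0254
grasp_force: 30.0
```

Request:
move_arm(targets=[[0, 0, 0.02, 0, 1], [0, 0, 0.02, 0, 1], [0, 0, 0.015, 0, 1], [0, 0, 0.01, 0, 1], [0, 0, 0, 0, 1], [0, 0, 0, 0, 1], [0, 0, 0, 0, 1], [0, 0, 0, 0, 1], [0, 0, 0, 0, 1], [0, 0, 0, 0, 1]])

```text
clock: 12.25
tool_pos: [0.5052, 0.3637, 0.0622]
tcp_rot: [-180.0, 0.0, 161.0]
wrist_force: [-0.6, 0.3, -3.2]
opening: 0.0254
grasp_force: 30.0
```

Request:
move_arm(targets=[[0, 0, 0.01, 0, 1], [0, 0, 0, 0, 1], [0, 0, 0.01, 0, 1], [0, 0, 0, 0, 1], [0, 0, 0.01, 0, 1], [0, 0, 0, 0, 1], [0, 0, 0, 0, 1], [0, 0, 0, 0, 1], [0, 0, 0, 0, 1], [0, 0, 0, 0, 1]])

```text
clock: 13.25
tool_pos: [0.5054, 0.3638, 0.062]
tcp_rot: [-180.0, 0.0, 161.0]
wrist_force: [-4.1, -1.6, 6.8]
opening: 0.0253
grasp_force: 30.0
```

Request:
move_arm(targets=[[0, 0, 0, 0, -0.2], [0, 0, 0, 0, -0.28], [0, 0, 0, 0, -0.28], [0, 0, 0, 0, -0.28], [0, 0, -0.3, 0, -0.28], [0, 0, -0.5, 0, -0.28], [0, 0, -0.6, 0, -0.28], [0, 0, -0.5, 0, -0.28], [-0.1, -0.2, -0.3, 0, -0.28], [-0.25, -0.5, 0, 0, -0.28]])

```text
clock: 14.25
tool_pos: [0.5118, 0.3259, 0.1746]
tcp_rot: [179.8, 0.3, 161.1]
wrist_force: [0.6, 0.0, -0.3]
opening: 0.06
grasp_force: 0.0
```

Request:
move_arm(targets=[[-0.35, -0.7, 0, 0, -0.28], [-0.4, -0.8, 0, 0, -0.28], [-0.4, -0.8, 0, 0, -0.28], [-0.4, -0.8, 0, 0, -0.28], [-0.4, -0.8, 0, 0, -0.28], [-0.4, -0.8, 0, 0, -0.28], [-0.4, -0.8, 0, 0, -0.28], [-0.4, -0.8, 0, 0, -0.28], [-0.4, -0.8, 0, 0, -0.28], [-0.3, -0.6, 0, 0, -0.28]])

```text
clock: 15.25
tool_pos: [0.5664, -0.1049, 0.171]
tcp_rot: [-180.0, 0.0, 160.9]
wrist_force: [0.7, -0.2, 0.2]
opening: 0.0601
grasp_force: 0.0
```

```bash
python3 -c "
from h import *
go(.5695,-.139,.062,161)"
```

```text
t 15.25 pos [ 0.5664 -0.1049  0.171 ] yaw 160.88 -> shift units [-0.281 -0.624  2.18 ] spin -0.02 open 0.0601 F [ 0.7 -0.2  0.2]
```

Request:
move_arm(targets=[[-0.2, -0.4, 0, 0, -0.28], [-0.1, -0.26, 0.2, 0, -0.28], [0, 0, 0.2, 0, -0.28], [0, 0, 0, 0, -0.28], [0, 0, 0, 0, -0.28], [0, 0, 0, 0, -0.28], [0, 0, 0, 0, -0.28], [0, 0, 0, 0, -0.28], [0, 0, 0, 0, -0.28], [0, 0, 0, 0, -0.28]])

```text
clock: 16.25
tool_pos: [0.5705, -0.1378, 0.1509]
tcp_rot: [-180.0, 0.0, 161.0]
wrist_force: [0.1, 0.9, -0.5]
opening: 0.0604
grasp_force: 0.0
```

```bash
python3 -c "
from h import *
go(.5695,-.139,.062,161)
im,d,c=shot('side');cv2.imwrite('pics/side3.png',im[...,::-1])
cv2.imwrite('pics/d3.png',cv2.resize(im[130:310,230:430,::-1],None,fx=3,fy=3,interpolation=cv2.INTER_CUBIC))
"
```

```text
t 16.25 pos [ 0.5705 -0.1378  0.1509] yaw 161.0 -> shift units [ 0.01  -0.029  1.777] spin -0.001 open 0.0604 F [ 0.1  0.9 -0.5]
```

View pics/d3.png

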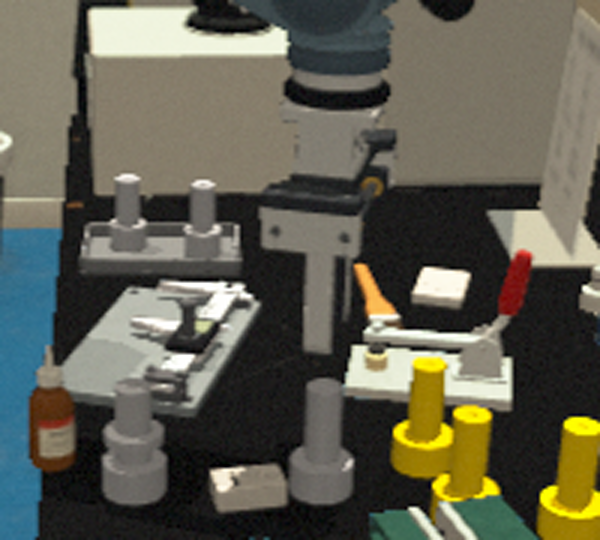

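Both short shafts stand upright in the tray at (127,215) and (203,220). The gripper at (320,330) is above the plain shaft at (322,430). I'll lower, grip and lift.

Request:
move_arm(targets=[[0.01, -0.03, 0.3, 0, -0.28], [0, 0, 0.4, 0, -0.28], [0, 0, 0.4, 0, -0.28], [0, 0, 0.4, 0, -0.28], [0, 0, 0.22, 0, -0.28], [0, 0, 0, 0, -0.28], [0, 0, 0, 0, 1], [0, 0, 0, 0, 1], [0, 0, 0, 0, 1], [0, 0, 0, 0, 1]])

```text
clock: 17.3
tool_pos: [0.5699, -0.1393, 0.0655]
tcp_rot: [-180.0, 0.1, 161.0]
wrist_force: [-0.1, -0.6, 0.5]
opening: 0.0318
grasp_force: 0.0
```

Request:
move_arm(targets=[[0, 0, 0, 0, 1], [0, 0, 0, 0, 1], [0, 0, 0, 0, 1], [0, 0, -0.1, 0, 1], [0, 0, -0.3, 0, 1], [0, 0, -0.4, 0, 1], [0, 0, -0.5, 0, 1], [0, 0, -0.5, 0, 1], [0, 0, -0.2, 0, 1], [0, 0, 0, 0, 1]])

```text
clock: 18.3
tool_pos: [0.5701, -0.1391, 0.1662]
tcp_rot: [180.0, 0.2, 161.0]
wrist_force: [0.8, -0.6, -7.1]
opening: 0.0275
grasp_force: 30.0
```

```bash
python3 - <<'E'
from h import *
go(.462,.1855,None,161)
# refit stand from a clear top view if possible: use fixed jaw & plate in top0, yaw free
im,d,c=shot('top');W=cloud(d,c);np.save('top4.npy',W);cv2.imwrite('pics/top4.png',im[...,::-1])
cv2.imwrite('pics/d4.png',cv2.resize(im[225:335,210:350,::-1],None,fx=5,fy=5,interpolation=cv2.INTER_CUBIC))
from scipy.optimize import least_squares
m=((W[...,2]>.006)&(W[...,2]<.018)).astype(np.uint8);m[:238]=0;m[332:]=0;m[:,:222]=0;m[:,345:]=0
q=W[m>0][:,:2]*1000
# plate front edge (x=-90), left edge (y=120), right edge (y=-120)
for yaw in(-20,-19.5,-19,-18.5):
    a=np.radians(yaw);L=q@np.array([[np.cos(a),-np.sin(a)],[np.sin(a),np.cos(a)]])
    xe=[];
    for lo in np.arange(np.percentile(L[:,1],3),np.percentile(L[:,1],97),20):
        s=L[(L[:,1]>=lo)&(L[:,1]<lo+20)]; 
        if len(s)>20: xe.append(np.percentile(s[:,0],1))
    print(yaw,np.round(xe,1),"slope",np.polyfit(range(len(xe)),xe,1)[0].round(2),"y",np.percentile(L[:,1],[.5,99.5]).round(1))
E
```

```text
t 18.3 pos [ 0.5701 -0.1391  0.1662] yaw 161.0 -> shift units [ 4.158  5.435 -0.   ] spin 0.0 open 0.0275 F [ 0.8 -0.6 -7.1]
-20 [313.5 313.2 313.1 312.6 312.6 312.2 311.9 311.7 310.8 311.3 310.3 310.7] slope -0.28 y [145.4 383.3]
-19.5 [315.1 314.7 314.8 314.6 314.9 314.1 314.3 314.3 313.5 314.3 313.4 314.1] slope -0.12 y [142.1 380. ]
-19 [316.3 316.2 316.6 316.5 317.  316.3 316.7 317.4 316.3 317.3 316.4 317.1] slope 0.06 y [138.7 376.8]
-18.5 [317.7 317.7 318.3 318.6 318.7 318.5 319.4 319.5 319.  320.3 319.4 320.3] slope 0.22 y [135.4 373.6]
```

View pics/d4.png

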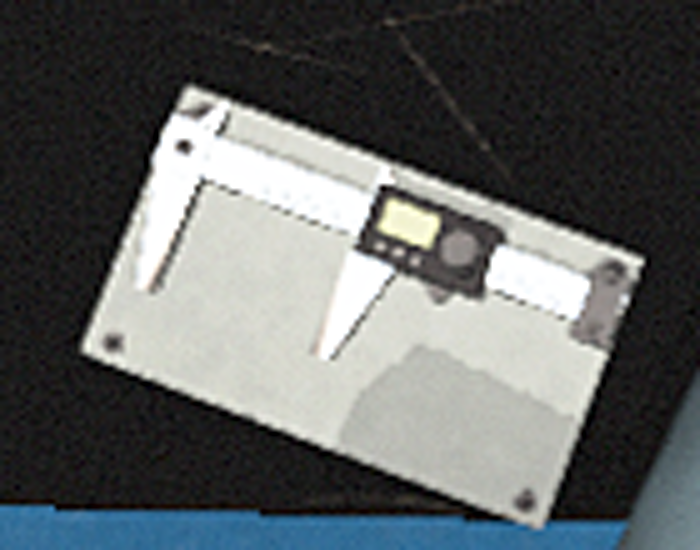

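The crop shows the empty plate with the fixed jaw at (165,240), the moving jaw at (335,310), well open, and its housing clear. The stand fit agrees with the first one: origin about (0.468, 0.1115), yaw about -19.2°. I'll carry the shaft to the spot by the fixed jaw.

Request:
move_arm(targets=[[0.2, 0.26, 0, 0, 1], [0.4, 0.52, 0, 0, 1], [0.5, 0.65, 0, 0, 1], [0.5, 0.65, 0, 0, 1], [0.5, 0.65, 0, 0, 1], [0.5, 0.65, 0, 0, 1], [0.5, 0.65, 0, 0, 1], [0.5, 0.65, 0, 0, 1], [0.36, 0.48, 0, 0, 1], [0.196, 0.26, 0, 0, 1]])

```text
clock: 19.35
tool_pos: [0.458, 0.1873, 0.1627]
tcp_rot: [-179.9, -0.2, 161.1]
wrist_force: [-0.0, -2.1, -6.6]
opening: 0.0269
grasp_force: 30.0
```

Request:
move_arm(targets=[[0, 0, 0, 0, 1], [0, 0, 0.2, 0, 1], [0, 0, 0.4, 0, 1], [0, 0, 0.4, 0, 1], [0, 0, 0.3, 0, 1], [0, 0, 0, 0, 1], [0, 0, 0, 0, 1], [0, 0, 0, 0, 1], [0, 0, 0, 0, 1], [0, 0, 0, 0, 1]])

```text
clock: 20.35
tool_pos: [0.4618, 0.1848, 0.1005]
tcp_rot: [180.0, 0.1, 161.0]
wrist_force: [0.1, -0.3, -5.4]
opening: 0.0277
grasp_force: 30.0
```

```bash
python3 -c "
from h import *
go(.4618,.185,.0775,161)"
```

```text
t 20.35 pos [0.4618 0.1848 0.1005] yaw 160.99 -> shift units [0.001 0.004 0.46 ] spin -0.003 open 0.0277 F [ 0.1 -0.3 -5.4]
```

Request:
move_arm(targets=[[0, 0, 0.06, 0, 1], [0, 0, 0.06, 0, 1], [0, 0, 0.06, 0, 1], [0, 0, 0.06, 0, 1], [0, 0, 0.06, 0, 1], [0, 0, 0.06, 0, 1], [0, 0, 0.04, 0, 1], [0, 0, 0.02, 0, 1], [0, 0, 0, 0, 1], [0, 0, 0, 0, 1]])

```text
clock: 21.35
tool_pos: [0.4613, 0.1848, 0.0788]
tcp_rot: [180.0, 0.0, 161.0]
wrist_force: [-0.1, -0.1, -7.1]
opening: 0.0278
grasp_force: 30.0
```

Request:
move_arm(targets=[[0, 0, 0.01, 0, 1], [0, 0, 0.01, 0, 1], [0, 0, 0.01, 0, 1], [0, 0, 0.01, 0, 1], [0, 0, 0.005, 0, 1], [0, 0, 0, 0, 1], [0, 0, 0, 0, 1], [0, 0, 0, 0, 1], [0, 0, 0, 0, 1], [0, 0, 0, 0, 1]])

```text
clock: 22.35
tool_pos: [0.4615, 0.1848, 0.0775]
tcp_rot: [-180.0, 0.0, 161.0]
wrist_force: [-4.5, -2.1, 5.0]
opening: 0.0275
grasp_force: 30.0
```

Request:
move_arm(targets=[[0, 0, 0, 0, -0.2], [0, 0, 0, 0, -0.28], [0, 0, 0, 0, -0.28], [0, 0, 0, 0, -0.28], [0, 0, -0.2, 0, -0.28], [0, 0, -0.4, 0, -0.28], [0, 0, -0.5, 0, -0.28], [0, 0, -0.5, 0, -0.28], [0, 0, -0.2, 0, -0.28], [0, 0, 0, 0, -0.28]])

```text
clock: 23.35
tool_pos: [0.4624, 0.185, 0.1684]
tcp_rot: [179.9, 0.2, 161.0]
wrist_force: [0.4, -0.2, -0.4]
opening: 0.0598
grasp_force: 0.0
```

Request:
move_arm(targets=[[-0.1, -0.2, 0, 0, 0.1], [-0.2, -0.4, 0, 0, 0.1], [-0.25, -0.5, 0, 0, 0.1], [-0.2, -0.5, 0, 0, 0.1], [-0.15, -0.3, 0, 0, 0.1], [-0.1, -0.18, 0, 0, 0.1], [0, 0, 0, 0, 0.1], [0, 0, 0, 0, 0.1], [0, 0, 0, 0, 0.1], [0, 0, 0, 0, 0.1]])

```text
clock: 24.35
tool_pos: [0.4745, 0.0708, 0.1663]
tcp_rot: [180.0, -0.0, 161.1]
wrist_force: [-0.7, -0.1, 0.3]
opening: 0.0422
grasp_force: 0.0
```

```bash
python3 - <<'E'
from h import *
go(.4751,.0701,.06,161)
im,d,c=shot('side');cv2.imwrite('pics/side5.png',im[...,::-1])
cv2.imwrite('pics/d5.png',cv2.resize(im[150:290,220:360,::-1],None,fx=4,fy=4,interpolation=cv2.INTER_CUBIC))
E
```

```text
t 24.35 pos [0.4745 0.0708 0.1663] yaw 161.06 -> shift units [-0.016 -0.009  2.127] spin 0.01 open 0.0422 F [-0.7 -0.1  0.3]
```

View pics/d5.png

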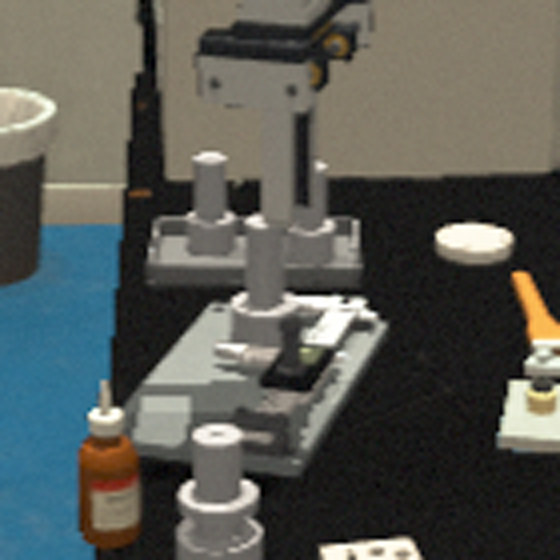

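The long shaft stands at (265,280) on the plate between the jaws, and the gripper is over the post at (290,340). I'll grip the post.

Request:
move_arm(targets=[[-0.016, -0.01, 0.3, 0, 0.1], [0, 0, 0.4, 0, 0.1], [0, 0, 0.4, 0, 0.1], [0, 0, 0.4, 0, 0.1], [0, 0, 0.4, 0, 0.1], [0, 0, 0.22, 0, 0.1], [0, 0, 0, 0, 0.1], [0, 0, 0, 0, 1], [0, 0, 0, 0, 1], [0, 0, 0, 0, 1]])

```text
clock: 25.4
tool_pos: [0.476, 0.0694, 0.0615]
tcp_rot: [180.0, 0.1, 161.0]
wrist_force: [0.3, 0.3, -0.6]
opening: 0.0214
grasp_force: 0.0
```

Request:
move_arm(targets=[[0, 0, 0, 0, 1], [0, 0, 0, 0, 1], [0, 0, 0, 0, 1], [0, 0, 0, 0, 1], [0, 0, 0, 0, 1], [0, 0, 0, 0, 1], [0, 0.04, 0, 0, 1], [0, 0.06, 0, 0, 1], [0, 0.06, 0, 0, 1], [0, 0.06, 0, 0, 1]])

```text
clock: 26.4
tool_pos: [0.4793, 0.0793, 0.0611]
tcp_rot: [-179.9, 0.1, 161.0]
wrist_force: [-0.5, -3.1, 6.3]
opening: 0.0131
grasp_force: 30.0
```

Request:
move_arm(targets=[[0, 0.05, 0, 0, 1], [0, 0.05, 0, 0, 1], [0, 0.05, 0, 0, 1], [0, 0.05, 0, 0, 1], [0, 0.04, 0, 0, 1], [0, 0.03, 0, 0, 1], [0, 0.02, 0, 0, 1], [0, 0.02, 0, 0, 1], [0, 0, 0, 0, 1], [0, 0, 0, 0, 1]])

```text
clock: 27.4
tool_pos: [0.4845, 0.094, 0.0612]
tcp_rot: [-180.0, 0.1, 161.0]
wrist_force: [-0.2, -0.6, 5.6]
opening: 0.0135
grasp_force: 30.0
```

Request:
move_arm(targets=[[0, 0.01, 0, 0, 1], [0, 0.01, 0, 0, 1], [0, 0.01, 0, 0, 1], [0, 0.01, 0, 0, 1], [0, 0.01, 0, 0, 1], [0, 0.01, 0, 0, 1], [0, 0.01, 0, 0, 1], [0, 0, 0, 0, 1], [0, 0, 0, 0, 1], [0, 0, 0, 0, 1]])

```text
clock: 28.4
tool_pos: [0.4854, 0.0967, 0.0611]
tcp_rot: [-179.9, 0.1, 161.0]
wrist_force: [-2.2, -4.9, 6.5]
opening: 0.0132
grasp_force: 30.0
```

Request:
move_arm(targets=[[0, 0.01, 0, 0, 1], [0, 0, 0, 0, 1], [0, 0.01, 0, 0, 1], [0, 0, 0, 0, 1], [0, 0.01, 0, 0, 1], [0, 0, 0, 0, 1], [0, 0.01, 0, 0, 1], [0, 0, 0, 0, 1], [0, 0, 0, 0, 1], [0, 0, 0, 0, 1]])

```text
clock: 29.4
tool_pos: [0.486, 0.0984, 0.0611]
tcp_rot: [-179.8, 0.1, 161.0]
wrist_force: [-2.3, -5.5, 6.7]
opening: 0.0139
grasp_force: 30.0
```

Request:
move_arm(targets=[[0, 0.01, 0, 0, 1], [0, 0, 0, 0, 1], [0, 0.01, 0, 0, 1], [0, 0, 0, 0, 1], [0, 0.01, 0, 0, 1], [0, 0, 0, 0, 1], [0, 0, 0, 0, 1], [0, 0, 0, 0, 1], [0, 0, 0, 0, 1], [0, 0, 0, 0, 1]])

```text
clock: 30.4
tool_pos: [0.4865, 0.0998, 0.0611]
tcp_rot: [-179.8, 0.1, 161.0]
wrist_force: [-2.5, -5.9, 6.4]
opening: 0.0135
grasp_force: 30.0
```

Request:
move_arm(targets=[[0, 0.01, 0, 0, 1], [0, 0, 0, 0, 1], [0, 0.01, 0, 0, 1], [0, 0, 0, 0, 1], [0, 0.01, 0, 0, 1], [0, 0, 0, 0, 1], [0, 0, 0, 0, 1], [0, 0, 0, 0, 1], [0, 0, 0, 0, 1], [0, 0, 0, 0, 1]])

```text
clock: 31.4
tool_pos: [0.4867, 0.1006, 0.0611]
tcp_rot: [-179.8, 0.0, 161.1]
wrist_force: [-2.9, -8.2, 8.1]
opening: 0.0133
grasp_force: 30.0
```

Request:
move_arm(targets=[[0, 0.01, 0, 0, 1], [0, 0, 0, 0, 1], [0, 0.01, 0, 0, 1], [0, 0, 0, 0, 1], [0, 0, 0, 0, 1], [0, 0, 0, 0, 1], [0, 0, 0, 0, 1], [0, 0, 0, 0, 1], [0, 0, 0, 0, 1], [0, 0, 0, 0, 1]])

```text
clock: 32.4
tool_pos: [0.4868, 0.1008, 0.0611]
tcp_rot: [-179.6, 0.0, 161.1]
wrist_force: [-4.7, -11.8, 8.7]
opening: 0.0129
grasp_force: 30.0
```

```bash
python3 - <<'E'
from h import *
go(.4867,.1006,.06,161)
im,d,c=shot('side');W=cloud(d,c);cv2.imwrite('pics/side6.png',im[...,::-1])
cv2.imwrite('pics/d6.png',cv2.resize(im[190:270,250:350,::-1],None,fx=7,fy=7,interpolation=cv2.INTER_CUBIC))
E
```

```text
t 32.4 pos [0.4868 0.1008 0.0611] yaw 161.09 -> shift units [ 0.001 -0.004  0.022] spin 0.015 open 0.0129 F [ -4.7 -11.8   8.7]
```

View pics/d6.png

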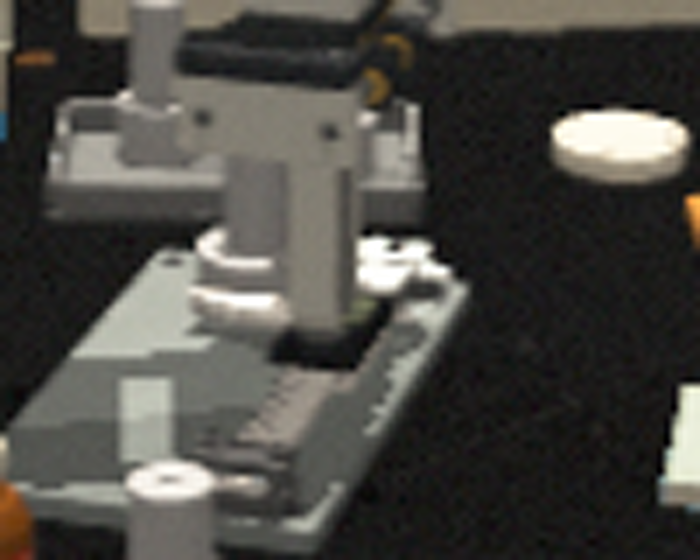

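The moving jaw (240,305) bears on the foot. Motion has stalled while the force rose to about 12 N, so the foot is nipped. I'll let go and lift clear.

Request:
move_arm(targets=[[0, 0, 0, 0, 0.1], [0, 0, 0, 0, 0.1], [0, 0, 0, 0, 0.1], [0, 0, 0, 0, 0.1], [0, 0, -0.2, 0, 0.1], [0, 0, -0.4, 0, 0.1], [0, 0, -0.6, 0, 0.1], [0, 0, -0.6, 0, 0.1], [0, 0, -0.6, 0, 0.1], [0, 0, -0.4, 0, 0.1]])

```text
clock: 33.45
tool_pos: [0.4878, 0.1036, 0.2037]
tcp_rot: [179.9, 0.2, 161.0]
wrist_force: [0.8, -0.8, -0.1]
opening: 0.0425
grasp_force: 0.0
```

Request:
move_arm(targets=[[-0.2, -0.4, 0, 0, 0.1], [-0.4, -0.7, 0, 0, 0.1], [-0.4, -0.8, 0, 0, 0.1], [-0.4, -0.8, 0, 0, 0.1], [-0.4, -0.8, 0, 0, 0.1], [-0.4, -0.7, 0, 0, 0.1], [-0.2, -0.4, 0, 0, 0.1], [0, 0, 0, 0, 0.1], [0, 0, 0, 0, 0.1], [0, 0, 0, 0, 0.1]])

```text
clock: 34.45
tool_pos: [0.5253, -0.1519, 0.2006]
tcp_rot: [180.0, -0.0, 161.1]
wrist_force: [0.1, -0.3, -0.4]
opening: 0.0423
grasp_force: 0.0
```

```bash
python3 - <<'E'
from h import *
im,d,c=shot('top');W=cloud(d,c);a=cv2.resize(im[225:335,150:350,::-1],None,fx=4,fy=4,interpolation=cv2.INTER_CUBIC)
cv2.imwrite('pics/d7.png',a)
O=np.array([467.9,111.4]);t=np.radians(-19.2);R=np.array([[np.cos(t),-np.sin(t)],[np.sin(t),np.cos(t)]])
P=W.reshape(-1,3);P=P[np.isfinite(P[:,0])];L=np.c_[(P[:,:2]*1000-O)@R,P[:,2]*1000]
ins=(abs(L[:,0]+20)<68)&(abs(L[:,1])<118)
g=L[ins&(L[:,2]>97)&(L[:,2]<112)];print('shaft top',len(g),np.median(g,0))
g=L[ins&(L[:,2]>66)&(L[:,2]<80)&(L[:,0]>8)];print('post',len(g),np.median(g,0))
g=P[(abs(P[:,0]-.505)<.03)&(abs(P[:,1]-.364)<.03)&(P[:,2]>.075)];print('tray short',np.median(g,0))
E
```

```text
shaft top 126 [-30.53790446  70.13718558 103.89037487]
post 41 [20.18149527 -4.79932696 74.17126804]
tray short [0.50365813 0.36443126 0.08399237]
```

View pics/d7.png

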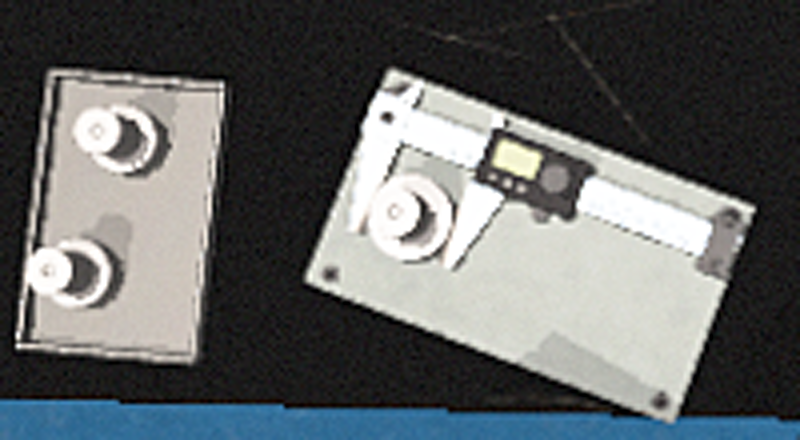

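The long shaft at (410,218) sits between both jaws, with its axis at y = 70.1 mm (70 expected) and its top at z = 103.9 mm. The post at y = -4.8 mm gives a gap of about 50 mm. Both short shafts stand upright in the tray. I'm handing it in.

```bash
python3 -c "
from cell import ticket
print(ticket.hand_in())"
```

```text
the job is handed in; nothing more can be done
None
```

The job is handed in: the short shaft stands in the tray beside the one already there, and the long plain shaft stands nipped between the caliper jaws (gap about 50 mm), with the gripper let go and clear; the hand-in call returned no verdict.

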